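# Start the warming plate by tapping its keys in order

### The arm

A 6-joint arm with a two-finger parallel gripper is mounted at the origin on a cart in front of the work surface, level with it; the furniture and walls round the work are solid. World frame = base frame: x ahead of the robot, y to its left, z up, the work surface at z = 0. Lengths are in m, angles in rad, forces in N, time in s.
With the tool pointing down it reaches from about 0.225 to 0.875 m from the base axis. Payload 3.4 kg.
Tool frame: the origin (TCP) lies on the centre line of the jaws, within the pads' length; the fingertips stand 11 mm ahead of it and the grasp point (between the pads) lies 8 mm behind it; z points along the fingers, y is the line along which they close (so a half turn about z gives the same grasp; the last joint's range is limited). The gripper opens to 85 mm and grips with 20 to 120 N. Pads are 22 mm wide; open, the fingers measure 114 mm over their backs; the gripper's body (76 mm by 85 mm) begins 54 mm behind the grasp point. The pads swing forward as they close: fully open they stand 13 mm farther back than shut.
Start: joints at [-1.417, 0.276, 1.505, -0, 1.361, -0.121], TCP at [0.156, -0.553, 0.242] pointing down, gripper open.
Joint ranges: [-2.89, 2.89], [-0.75, 2.08], [0.22, 2.7], [-1.18, 4.32], [0.11, 2.71], [-2.7, 2.7]. Speed limits (rad/s): [2.57, 2.57, 3.14, 3.14, 3.14, 3.14].

### API

Orientations are given as a unit quaternion [w, x, y, z].
In Python, from rig import manip, eyes, job gives the robot as it stands.
- The arm moves only by the tool drive_tool, never from a script. Its argument "rows" is a list of rows, each a list of 3 entries, a list of its own where there are three numbers: the turn, a rotation vector about the world's x, y, z in rad, then the shift along the world's x, y, z in cm, then the finger opening in cm, from 0 to 8.54. A call has 1 to 8 rows; each row shifts and turns the commanded pose from where the row before left it; what a row does not reach is not made up. A row lasts 1/8 s, in which the tool goes at most 62.5 mm and 10.7 degrees, less where a joint would pass 70% of its speed; a pose out of reach is approached as far as the arm can. A call is refused whole if a number of a shift passes 6.25 or a number of a turn 0.188, either way. A call with a gripper value outside its range is refused whole. The fingers move at their own pace and stop on an object; "force" is the grip in N (left out, the last holds). Time passes only in rows, so rows that do not move let the fingers close. It gives the time, the measured TCP pose, the force, the opening and the grip force at its end, in the units of the state.
- manip.get_state(): the state, without advancing time (a new reading comes with each control period).
- eyes.get_image(name): name is "scene" or "top" or "wrist"; returns the picture (480x640x3 uint8, red, green, blue); there is no depth.
- eyes.get_calibration(name): a dict with "camera_matrix" (3x3 intrinsics, pixels), "view" (4x4, takes a point from world to camera coordinates). Camera axes: x right, y up, looking along -z (the intrinsics and any distortion apply to the point x, -y, -z); pixel columns grow to the right and rows downward; lengths in m; the calibration is good to about 2 mm. The wrist camera is an equidistant fisheye: a pixel r from the principal point sees the ray r / f radians off the axis. A picture is of the moment at which its call begins: read the wrist's pose just before it. get_calibration takes no time and is no camera call; for the wrist camera it gives the pose at the moment of the call.
- job.sign_off(): hands the job in; it is judged then, once.
The state is a dict: "clock": time; "qpos": joint angles; "qd": joint speeds; "effort": joint torques, N m; "position": TCP position; "ee_rot": TCP orientation; "contact_force": force on the tool from outside, world axes, zero at the start; "moment": the same for the moment, N m; "width": finger opening in m; "gripper_force": force on a finger pad.
Only numpy, scipy, OpenCV 4.12 (cv2) and the standard library are available. Lean on these libraries where they do the work, as an engineer would, in place of code of your own. Each camera call takes 0.05 s, during which the arm holds its last target. There are 200 camera calls.

### The job

Start the warming plate under the pot: with the fingertips, lightly tap down its round key (power), then the long narrow bar key (low heat), then the square key (child lock), one after the other, so that each goes all the way down and stays there. Leave the plus-shaped key up, do not press hard on anything, and do not lift or shift the pot or the spice jar beside the keys.

Things in the scene. Friction and masses are not known exactly. Their poses are not given: they have to be found in the camera images.
- warmer: fixed portable warming plate: steel housing 300 deep (its x) x 260 wide (y) x 46 mm high, round hotplate under the pot. Origin: centre of the underside; x points from the key panel to the back, y left, z up. Four white keys stand in a row on the black panel along its front edge, at x = -115 mm, y = -81, -27, 27, 81 mm; which key is where varies. A closed gripper fits between keys and pot.
- key_round_top (a point): centre of the top face of the round disc key, 32 mm across. White and soft, its top 14 mm above the panel (60 mm above the worktop) while up; the point moves down with the key. Axes as the warming plate's.
- key_round (a joint): how far the round key is pressed straight down, m: 0 = up, 0.007 = end of travel; counts as down above 0.005 and as up below 0.003. It gives at about 2.5 N, has no return spring and stays where it is left. Its cap is soft and squashes up to 6 mm more, 1 mm per 2.5 N, springing back when let go.
- key_bar_top (a point): centre of the top face of the long narrow bar key, 14 mm wide and 44 mm long, its length running from the front of the warming plate to the back (warmer x). White and soft, its top 14 mm above the panel (60 mm above the worktop) while up; the point moves down with the key. Axes as the warming plate's.
- key_bar (a joint): how far the bar key is pressed straight down, m: 0 = up, 0.007 = end of travel; counts as down above 0.005 and as up below 0.003. It gives at about 2.5 N, has no return spring and stays where it is left. Its cap is soft and squashes up to 6 mm more, 1 mm per 2.5 N, springing back when let go.
- key_square_top (a point): centre of the top face of the square key, 29 x 29 mm. White and soft, its top 14 mm above the panel (60 mm above the worktop) while up; the point moves down with the key. Axes as the warming plate's.
- key_square (a joint): how far the square key is pressed straight down, m: 0 = up, 0.007 = end of travel; counts as down above 0.005 and as up below 0.003. It gives at about 2.5 N, has no return spring and stays where it is left. Its cap is soft and squashes up to 6 mm more, 1 mm per 2.5 N, springing back when let go.
- key_cross_top (a point): centre of the top face of the plus-shaped key, two crossed bars 36 x 12 mm. White and soft, its top 14 mm above the panel (60 mm above the worktop) while up; the point moves down with the key. Axes as the warming plate's.
- key_cross (a joint): how far the plus-shaped key is pressed straight down, m: 0 = up, 0.007 = end of travel; counts as down above 0.005 and as up below 0.003. It gives at about 2.5 N, has no return spring and stays where it is left. Its cap is soft and squashes up to 6 mm more, 1 mm per 2.5 N, springing back when let go.
- stew_pot: loose steel pot, 163 mm across, 84 mm high, with two black side handles (241 mm over them, along its y); open, empty. Stands on the hotplate, its centre 40 mm behind the warming plate's origin, rim 136 mm above the worktop. Origin at the centre of its underside.
- spice_jar: loose glass spice jar with a dark screw cap, 41 mm across, 105 mm high, standing to the right of the key panel. Origin at the centre of its underside.
There are look-alikes about, which are no part of the job. Leave any orange look-alike of the spice_jar alone.

How it is judged:
On the way, in this order (a step that is already met when the one before it is completed fails the run):
1. the round key is down while the other three are still up (value of joint key_round above 0.005 m and value of joint each of key_bar, key_square, key_cross below 0.003 m), for 0.1 s.
2. then the bar key is down too, the square and plus-shaped keys still up (value of joint each of key_round, key_bar above 0.005 m and value of joint each of key_square, key_cross below 0.003 m), for 0.1 s.
3. then the square key is down too, the plus-shaped key still up (value of joint each of key_round, key_bar, key_square above 0.005 m and value of joint key_cross below 0.003 m), for 0.1 s.
At the end, for the whole second after the job is handed in: The round, bar and square keys are each more than 5 mm down, the plus-shaped key less than 3 mm; pot and spice jar stand upright (within 0.1 rad), still, and within 15 mm of where they were (all of step 3 and distance of each of stew_pot, spice_jar from where it was at the start of the episode below 0.015 m and angle between each of stew_pot, spice_jar's own z axis and vertical below 0.1 rad and linear speed of each of stew_pot, spice_jar below 0.02 m/s); the robot touches nothing.
It fails at once if a key is pressed with more than 15 N (contact force between any of the fingers, the arm and key_round above 15 N or contact force between any of the fingers, the arm and key_bar above 15 N or contact force between any of the fingers, the arm and key_square above 15 N or contact force between any of the fingers, the arm and key_cross above 15 N).
It fails at once if the warming plate itself is pressed with more than 15 N (contact force between any of the fingers, the arm and warmer above 15 N).
It fails at once if the plus-shaped key is pressed down 3 mm or more (value of joint key_cross above 0.003 m).
It fails at once if the pot or spice jar is shifted or lifted by more than 15 mm, or tipped (distance of any of stew_pot, spice_jar from where it was at the start of the episode above 0.015 m or angle between any of stew_pot, spice_jar's own z axis and vertical above 0.15 rad).
It also fails if it takes over 40 s, if anything falls off the work surface, if the arm or the gripper's body presses on something with over 40 N, if the wrist force passes 120 N, or if a joint passes its speed limit or range.

## Working session

There is one attempt and no reset: what is moved stays moved. The work goes in short steps, Python scripts to look and compute and a tool call to move; the robot and the scene stay as the last step left them, time stands still between calls to the robot, and variables do not carry over. Pictures are saved under pics/ and viewed, at most 10 in all, crops included, and the job is handed in when it is done.

Besides the shell and the picture viewer there is one more tool, called after ">>>" by a JSON object that holds its "op" and its "data", one argument or row to a line. drive_tool: Moves the arm, as the interface text tells. Its arguments: {"type":"object","properties":{"rows":{"type":"array"},"force":{"type":"number"}},"required":["rows"]}

```bash
mkdir -p pics; python3 - <<'E'
from rig import manip, eyes
import cv2
for n in("scene","top"):
    cv2.imwrite(f"pics/{n}0.png",eyes.get_image(n)[:,:,::-1]); c=eyes.get_calibration(n); print(n,c)
s=manip.get_state(); print(s)
E
```

```text
scene {'camera_matrix': array([[556.76871089,   0.        , 311.62060063],
       [  0.        , 556.76871089, 233.378102  ],
       [  0.        ,   0.        ,   1.        ]]), 'view': array([[-0.66146616, -0.74973658, -0.01890978,  0.58955671],
       [ 0.35711221, -0.33703918,  0.87113458, -0.17861898],
       [-0.6594948 ,  0.56947313,  0.4906801 , -0.67709302],
       [ 0.        ,  0.        ,  0.        ,  1.        ]])}
top {'camera_matrix': array([[581.64400005,   0.        , 319.72431267],
       [  0.        , 581.64400005, 234.75224412],
       [  0.        ,   0.        ,   1.        ]]), 'view': array([[ 0.02067329, -0.99954277, -0.02206524,  0.26131135],
       [ 0.98415141,  0.01645723,  0.17656487, -0.57872031],
       [-0.176121  , -0.02536572,  0.98404165, -0.80731608],
       [ 0.        ,  0.        ,  0.        ,  1.        ]])}
{'clock': 0.1, 'qpos': array([-1.41702757e+00,  2.76535989e-01,  1.50597610e+00,  8.71444540e-06,
        1.36069065e+00, -1.20986006e-01]), 'qd': array([-0.0019012 , -0.00158356, -0.00304312,  0.00115315,  0.00108274,
       -0.00061202]), 'effort': array([ 9.34191157e-04, -4.17699766e+01, -2.46404171e+01, -2.51892234e-04,
        5.75427388e-03, -1.68901416e-06]), 'position': array([ 0.15594243, -0.55300013,  0.2415359 ]), 'ee_rot': array([-8.05005057e-04,  9.90578363e-01,  1.36944730e-01, -8.93507897e-06]), 'contact_force': array([0.37254863, 0.55613249, 0.63644337]), 'moment': array([-0.05081309, -0.03069794, -0.0108215 ]), 'gripper_force': 0.0, 'width': 0.08546800301219891}
```

View pics/top0.png

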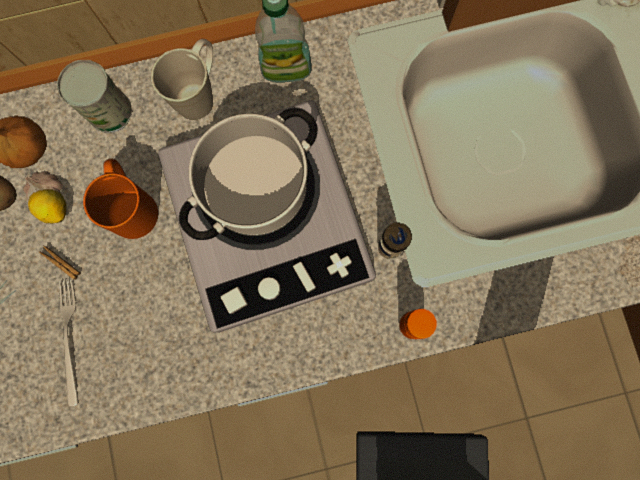

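View pics/scene0.png

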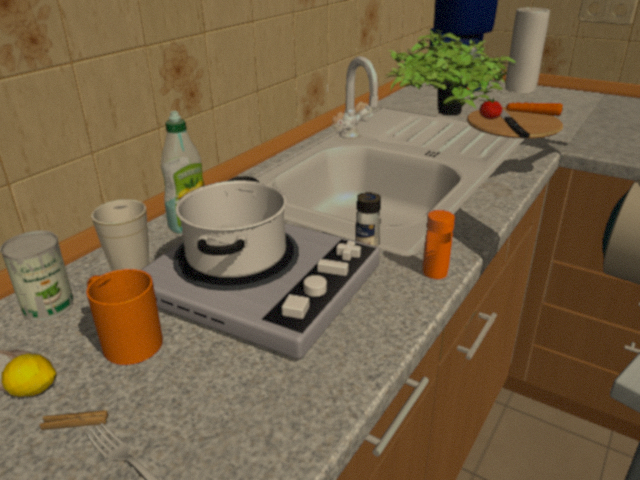

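The top view shows the keys from left to right: square (234,300), round (269,288), bar (304,277) and plus (339,265). The pot is at (250,175). The dark-capped spice jar is at (396,238), and its orange look-alike is at (420,324). In the scene view the same keys are at (295,305), (315,286), (333,267) and (348,250).

```bash
cat > h.py <<'E'
import numpy as np
def ray_z(c,uv,z):
    K,V=c["camera_matrix"],c["view"]; R,t=V[:3,:3],V[:3,3]
    d=np.linalg.inv(K)@[uv[0],uv[1],1]; d=R.T@(d*[1,-1,-1]); o=-R.T@t
    return o+d*(z-o[2])/d[2]
E
python3 - <<'E'
from h import *; from rig import eyes; import cv2
im=cv2.imread("pics/top0.png")[230:330,200:380]
cv2.imwrite("pics/crop0.png",cv2.resize(im,None,fx=4,fy=4,interpolation=cv2.INTER_CUBIC))
for n,p in(("top",[(234,300),(269,288),(304,277),(339,265)]),("scene",[(296,302),(316,283),(334,265),(348,247)])):
    c=eyes.get_calibration(n); P=np.array([ray_z(c,q,.06) for q in p]); print(n,P.round(4).tolist(),np.linalg.norm(np.diff(P,axis=0),axis=1))
c=eyes.get_calibration("top");print(ray_z(c,(396,236),.105),ray_z(c,(421,323),.105),ray_z(c,(250,160),.136))
E
```

```text
top [[0.4747, 0.3941, 0.06], [0.493, 0.3439, 0.06], [0.51, 0.2935, 0.06], [0.5284, 0.2429, 0.06]] [0.05337105 0.05317195 0.05385146]
scene [[0.473, 0.395, 0.06], [0.4879, 0.3463, 0.06], [0.5044, 0.2963, 0.06], [0.5269, 0.2455, 0.06]] [0.05092705 0.05261741 0.05560197]
[0.56468523 0.16483326 0.105     ] [0.44585387 0.13143989 0.105     ] [0.66187814 0.36798861 0.136     ]
```

View pics/crop0.png

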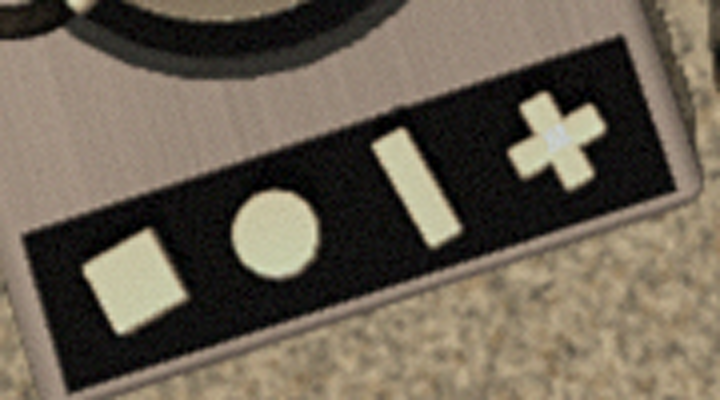

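The close crop confirms the order square, round, bar, plus. The 53–54 mm spacing agrees with the drawing, and the warmer is turned about 19.5°. The only look-alike is the orange jar at (420,324), which is not among the keys. I'll close the gripper, turn it 0.066 rad and go above the round key.

>>> {"op": "drive_tool", "data": {
  "rows": [
    [[0,0,0.066],[3.0,5.2,0],0],
    [[0,0,0],[3.0,5.2,0],0],
    [[0,0,0],[3.0,5.2,0],0],
    [[0,0,0],[3.0,5.2,0],0],
    [[0,0,0],[3.0,5.2,0],0],
    [[0,0,0],[3.0,5.2,0],0],
    [[0,0,0],[3.0,5.2,0],0],
    [[0,0,0],[3.0,5.2,0],0]
  ]
}}

```text
clock: 1.1
position: [0.3966, -0.1356, 0.2423]
ee_rot: [0.0, 0.986, 0.169, 0.0]
contact_force: [0.6, -0.7, 0.3]
width: 0.0001
gripper_force: 0.0
```

>>> {"op": "drive_tool", "data": {
  "rows": [
    [[0,0,0],[1.2,5.2,0],0],
    [[0,0,0],[1.2,5.2,0],0],
    [[0,0,0],[1.2,5.2,0],0],
    [[0,0,0],[1.2,5.2,0],0],
    [[0,0,0],[1.2,5.2,0],0],
    [[0,0,0],[1.2,5.2,0],0],
    [[0,0,0],[1.2,5.2,0],0],
    [[0,0,0],[0,0,0],0]
  ]
}}

```text
clock: 2.1
position: [0.4803, 0.2298, 0.2415]
ee_rot: [-0.0, 0.985, 0.172, -0.0]
contact_force: [-0.7, -0.1, -0.3]
width: -0.0001
gripper_force: 0.0
```

>>> {"op": "drive_tool", "data": {
  "rows": [
    [[0,0,0],[0.4,3.9,0],0],
    [[0,0,0],[0.4,3.8,0],0],
    [[0,0,0],[0.3,3.8,-2],0],
    [[0,0,0],[0,0,-4],0],
    [[0,0,0],[0,0,-3],0],
    [[0,0,0],[0,0,-3],0],
    [[0,0,0],[0,0,0],0],
    [[0,0,0],[0,0,0],0]
  ]
}}

```text
clock: 3.1
position: [0.4917, 0.3412, 0.1233]
ee_rot: [-0.0, 0.986, 0.169, 0.001]
contact_force: [0.5, -0.1, 0.2]
width: -0.0003
gripper_force: 0.0
```

```bash
python3 - <<'E'
from rig import manip, eyes
import cv2,numpy as np
c=eyes.get_calibration("wrist"); cv2.imwrite("pics/w1.png",eyes.get_image("wrist")[:,:,::-1])
K,V=c["camera_matrix"],c["view"]
for p in [(.4739,.3945,.06),(.491,.3447,.06),(.508,.2945,.06),(.528,.2437,.06)]:
    q=(V@[*p,1])[:3]*[1,-1,-1]; th=np.arctan2(np.hypot(q[0],q[1]),q[2]); d=q[:2]/np.hypot(*q[:2])
    print((K[:2,2]+K[0,0]*th*d).round(1))
s=manip.get_state();print(K,V,s["position"],s["contact_force"])
E
```

```text
[226.4 266.1]
[319.6 267.4]
[413.9 268.2]
[500.7 263.8]
[[371.64829954   0.         324.83684322]
 [  0.         371.64829954 244.29261882]
 [  0.           0.           1.        ]] [[ 3.33263870e-01 -9.42833465e-01 -5.00411831e-04  1.58525182e-01]
 [ 9.09262585e-01  3.21537831e-01 -2.64300917e-01 -5.54178253e-01]
 [ 2.49352651e-01  8.76269408e-02  9.64440135e-01 -4.15104481e-01]
 [ 0.00000000e+00  0.00000000e+00  0.00000000e+00  1.00000000e+00]] [0.49204884 0.34150895 0.12382979] [0.00732974 0.7266692  1.56512479]
```

View pics/w1.png

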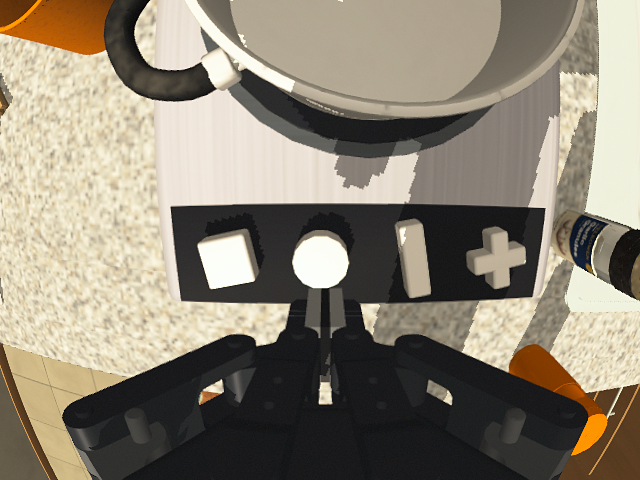

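The wrist view has the round key at (320,258), about 9 px (5 mm) further back than predicted. The square is at (228,260), the bar at (414,258) and the plus at (497,258), so I'll correct all of them by about 3.5 mm.

>>> {"op": "drive_tool", "data": {
  "rows": [
    [[0,0,0],[0.2,0.4,-1.5],0],
    [[0,0,0],[0,0,-1.5],0],
    [[0,0,0],[0,0,-1],0],
    [[0,0,0],[0,0,-0.5],0],
    [[0,0,0],[0,0,0],0],
    [[0,0,0],[0,0,0],0]
  ]
}}

```text
clock: 3.9
position: [0.4933, 0.3457, 0.0777]
ee_rot: [-0.0, 0.986, 0.17, 0.0]
contact_force: [-0.0, -0.9, -0.3]
width: -0.0001
gripper_force: 0.0
```

>>> {"op": "drive_tool", "data": {
  "rows": [
    [[0,0,0],[0,0,-0.3],0],
    [[0,0,0],[0,0,-0.3],0],
    [[0,0,0],[0,0,-0.3],0],
    [[0,0,0],[0,0,0],0],
    [[0,0,0],[0,0,0],0]
  ]
}}

```text
clock: 4.53
position: [0.4931, 0.3456, 0.0685]
ee_rot: [0.0, 0.986, 0.17, 0.0]
contact_force: [-0.5, -0.3, 1.6]
width: -0.0004
gripper_force: 0.7
```

>>> {"op": "drive_tool", "data": {
  "rows": [
    [[0,0,0],[0,0,-0.3],0],
    [[0,0,0],[0,0,0],0],
    [[0,0,0],[0,0,0],0]
  ]
}}

```text
clock: 4.9
position: [0.4932, 0.3456, 0.0653]
ee_rot: [0.0, 0.986, 0.17, 0.0]
contact_force: [-0.3, -0.5, 2.5]
width: 0.0
gripper_force: 0.8
```

Contact came at the expected height, and the key is now sliding at about 2.5 N.

>>> {"op": "drive_tool", "data": {
  "rows": [
    [[0,0,0],[0,0,-0.2],0],
    [[0,0,0],[0,0,0],0],
    [[0,0,0],[0,0,0],0]
  ]
}}

```text
clock: 5.28
position: [0.4931, 0.3456, 0.0633]
ee_rot: [0.0, 0.986, 0.17, 0.0]
contact_force: [0.1, 0.1, 1.9]
width: 0.0001
gripper_force: 0.9
```

>>> {"op": "drive_tool", "data": {
  "rows": [
    [[0,0,0],[0,0,-0.15],0],
    [[0,0,0],[0,0,0],0],
    [[0,0,0],[0,0,0],0]
  ]
}}

```text
clock: 5.65
position: [0.4932, 0.3456, 0.0621]
ee_rot: [-0.0, 0.986, 0.17, 0.0]
contact_force: [-0.3, 0.6, 4.7]
width: 0.0003
gripper_force: 2.4
```

The force rose to 4.7 N, so the round key is at its end stop. I'll lift and go to the bar.

>>> {"op": "drive_tool", "data": {
  "rows": [
    [[0,0,0],[0,0,1.5],0],
    [[0,0,0],[0,0,1.5],0],
    [[0,0,0],[0.9,-2.5,0],0],
    [[0,0,0],[0.9,-2.5,0],0],
    [[0,0,0],[0,0,-1.0],0],
    [[0,0,0],[0,0,-0.5],0],
    [[0,0,0],[0,0,0],0],
    [[0,0,0],[0,0,0],0]
  ]
}}

```text
clock: 6.65
position: [0.5108, 0.2962, 0.0768]
ee_rot: [-0.0, 0.985, 0.17, -0.0]
contact_force: [-0.4, 0.0, 0.1]
width: -0.0003
gripper_force: 0.0
```

```bash
python3 - <<'E'
from rig import manip, eyes
import cv2
cv2.imwrite("pics/w2.png",eyes.get_image("wrist")[:,:,::-1])
print(manip.get_state()["position"])
E
```

```text
[0.51089684 0.29611801 0.07687776]
```

View pics/w2.png

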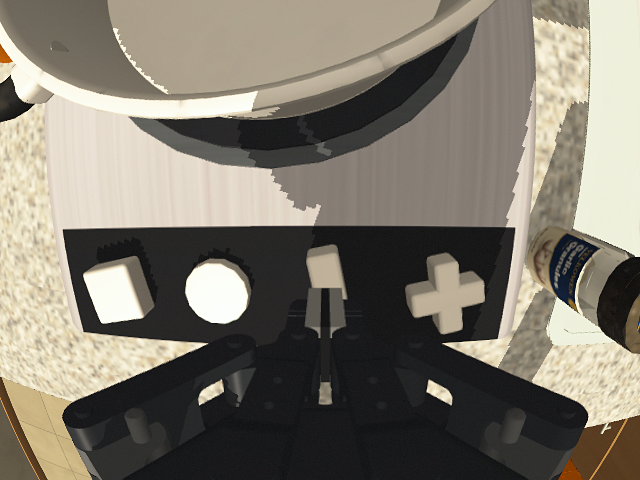

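The round key at (217,291) sits low. The fingertips at (325,300) are over the bar at (326,270). Now I'll press it.

>>> {"op": "drive_tool", "data": {
  "rows": [
    [[0,0,0],[0,0,-0.3],0],
    [[0,0,0],[0,0,-0.3],0],
    [[0,0,0],[0,0,-0.3],0],
    [[0,0,0],[0,0,-0.2],0],
    [[0,0,0],[0,0,-0.2],0],
    [[0,0,0],[0,0,0],0],
    [[0,0,0],[0,0,0],0]
  ]
}}

```text
clock: 7.58
position: [0.511, 0.2957, 0.0638]
ee_rot: [-0.0, 0.986, 0.17, 0.0]
contact_force: [-0.6, 1.1, 1.4]
width: -0.0001
gripper_force: 0.8
```

>>> {"op": "drive_tool", "data": {
  "rows": [
    [[0,0,0],[0,0,-0.15],0],
    [[0,0,0],[0,0,0],0],
    [[0,0,0],[0,0,0],0]
  ]
}}

```text
clock: 7.95
position: [0.5111, 0.2956, 0.0625]
ee_rot: [-0.0, 0.986, 0.17, 0.0]
contact_force: [-2.0, 1.3, 3.6]
width: 0.0002
gripper_force: 1.9
```

>>> {"op": "drive_tool", "data": {
  "rows": [
    [[0,0,0],[0,0,-0.1],0],
    [[0,0,0],[0,0,0],0],
    [[0,0,0],[0,0,0],0]
  ]
}}

```text
clock: 8.32
position: [0.5111, 0.2956, 0.0617]
ee_rot: [-0.0, 0.986, 0.17, 0.0]
contact_force: [-0.7, 0.5, 5.6]
width: -0.0
gripper_force: 2.9
```

The force is 5.6 N, so the bar is at its end stop. Next is the square key, passing 3 cm above the round one.

>>> {"op": "drive_tool", "data": {
  "rows": [
    [[0,0,0],[0,0,1.5],0],
    [[0,0,0],[0,0,1.5],0],
    [[0,0,0],[-1.1,3.3,0],0],
    [[0,0,0],[-1.2,3.4,0],0],
    [[0,0,0],[-1.1,3.3,0],0],
    [[0,0,0],[0,0,-1.0],0],
    [[0,0,0],[0,0,-0.5],0],
    [[0,0,0],[0,0,0],0]
  ]
}}

```text
clock: 9.32
position: [0.477, 0.3942, 0.0758]
ee_rot: [0.001, 0.986, 0.169, -0.001]
contact_force: [-0.9, 0.0, -0.4]
width: -0.0002
gripper_force: 0.0
```

>>> {"op": "drive_tool", "data": {
  "rows": [
    [[0,0,0],[0,0,0],0],
    [[0,0,0],[0,0,0],0]
  ]
}}

```text
clock: 9.57
position: [0.4775, 0.3951, 0.0766]
ee_rot: [0.0, 0.986, 0.169, 0.0]
contact_force: [0.3, 0.9, -0.0]
width: 0.0
gripper_force: 0.0
```

```bash
python3 - <<'E'
from rig import manip, eyes
import cv2
cv2.imwrite("pics/w3.png",eyes.get_image("wrist")[:,:,::-1])
print(manip.get_state()["position"])
E
```

```text
[0.47741863 0.39520851 0.07661462]
```

View pics/w3.png

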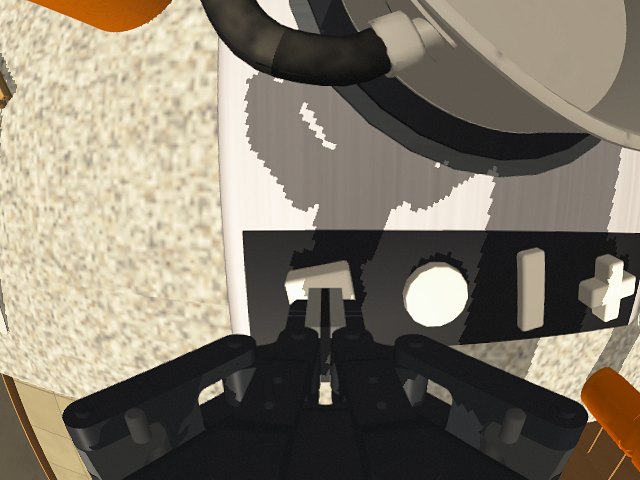

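The fingertips at (325,295) are over the square key (320,280), and the pot handle is well clear.

>>> {"op": "drive_tool", "data": {
  "rows": [
    [[0,0,0],[0,0,-0.3],0],
    [[0,0,0],[0,0,-0.3],0],
    [[0,0,0],[0,0,-0.3],0],
    [[0,0,0],[0,0,-0.2],0],
    [[0,0,0],[0,0,-0.2],0],
    [[0,0,0],[0,0,-0.15],0],
    [[0,0,0],[0,0,0],0],
    [[0,0,0],[0,0,0],0]
  ]
}}

```text
clock: 10.62
position: [0.4771, 0.3955, 0.0621]
ee_rot: [0.0, 0.986, 0.17, 0.0]
contact_force: [-0.9, -1.4, 5.4]
width: 0.0002
gripper_force: 2.4
```

>>> {"op": "drive_tool", "data": {
  "rows": [
    [[0,0,0],[0,0,-0.1],0],
    [[0,0,0],[0,0,0],0],
    [[0,0,0],[0,0,0],0]
  ]
}}

```text
clock: 11.0
position: [0.4771, 0.3955, 0.0614]
ee_rot: [0.0, 0.986, 0.17, 0.0]
contact_force: [-0.7, -1.9, 6.5]
width: -0.0
gripper_force: 3.3
```

>>> {"op": "drive_tool", "data": {
  "rows": [
    [[0,0,0],[0,0,1.5],0],
    [[0,0,0],[0,0,3],0],
    [[0,0,0],[0,0,4],0],
    [[0,0,0],[0,0,4],0],
    [[0,0,0],[-2,0,0],0],
    [[0,0,0],[-4,0,0],0],
    [[0,0,0],[0,0,0],0],
    [[0,0,0],[0,0,0],0]
  ]
}}

```text
clock: 12.0
position: [0.4166, 0.3955, 0.1853]
ee_rot: [0.0, 0.985, 0.17, -0.0]
contact_force: [0.5, -0.1, -0.2]
width: 0.0003
gripper_force: 0.0
```

```bash
python3 - <<'E'
from rig import manip, eyes
import cv2
im=eyes.get_image("scene")[200:350,240:440,::-1]
cv2.imwrite("pics/s4.png",cv2.resize(im,None,fx=4,fy=4,interpolation=cv2.INTER_CUBIC))
print(manip.get_state()["position"])
E
```

```text
[0.41718238 0.39557769 0.18537052]
```

View pics/s4.png

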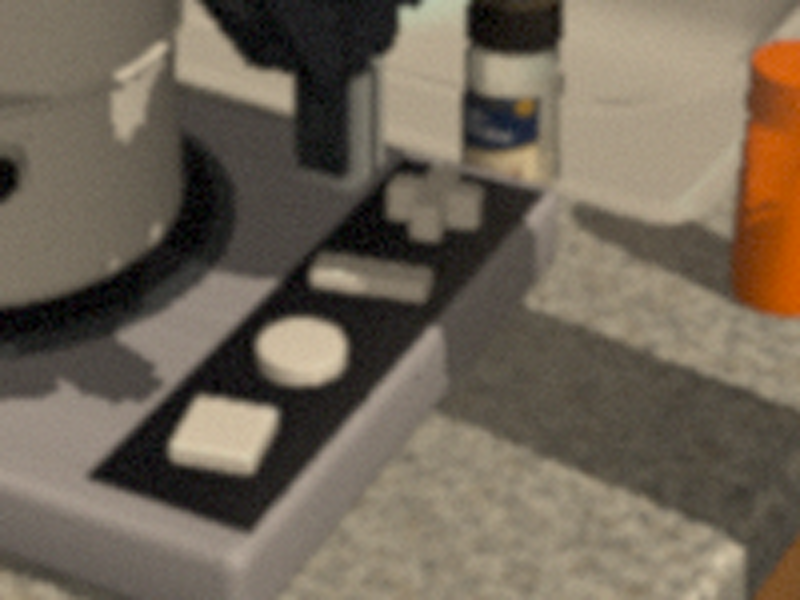

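The square (225,430), round (302,350) and bar (370,278) are low and the plus (432,200) is still up. The jar and pot stand undisturbed and the arm is clear.

```bash
python3 -c "from rig import job; print(job.sign_off())"
```

```text
the job is handed in; nothing more can be done
None
```

I pressed the round, bar and square keys down in that order with readings of at most about 6.5 N; the plus key stayed up, the pot and jar looked undisturbed, and I handed the job in at about 12 s (no verdict was returned).

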